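# Release the latched air key on the reed-testing box

## Robot

A 6-joint arm with a two-finger parallel gripper is mounted at the origin on the work surface. World frame = base frame: x ahead of the robot, y to its left, z up, the work surface at z = 0. Lengths are in m, angles in rad, forces in N, time in s.
With the tool pointing down it reaches from about 0.2 to 0.875 m from the base axis. Payload 3.4 kg.
Tool frame: the origin (TCP) lies midway between the tips of the shut fingers; the grasp point (between the pads) lies r.grip_point_offset behind it (r.grip_point_offset is the distance from the TCP to the grasp point, in m); z points along the fingers, y is the direction in which the jaws open and shut (so a half turn about z gives the same grasp; the last joint's range is limited). The gripper opens to 94 mm and grips with 3 to 60 N. Pads are 16 mm wide; open, the fingers measure 119 mm over their backs; the gripper's body (75 mm by 177 mm) begins 78 mm behind the grasp point.
Start: joints at [1.088, 0.276, 1.505, -0, 1.361, -0.121], TCP at [0.204, 0.538, 0.205] pointing down, gripper open.
Joint ranges: [-2.89, 2.89], [-0.75, 2.08], [0.22, 2.7], [-1.18, 4.32], [0.11, 2.71], [-2.7, 2.7]. Speed limits (rad/s): [2.57, 2.57, 3.14, 3.14, 3.14, 3.14].

## Interface

Orientations are given as a unit quaternion [w, x, y, z].
In Python, from station import sensors, eyes, ticket, r gives the robot as it stands.
- The arm moves only by the tool apply_moves, never from a script. Its argument "increments" is a list of rows, each a list of 7 numbers: the turn, a rotation vector about the tool's x, y, z in degrees, then the shift along the tool's x, y, z in cm, then the closure, from -1 (fully open) to 1 (shut). A call has 1 to 10 rows; each row is the pose to reach, as a shift and turn from the pose measured when the call began, along the tool's axes at that moment; what a row does not reach only later rows make up. A row lasts 1/8 s, in which the tool goes at most 62.5 mm and 10.7 degrees, less where a joint would pass 70% of its speed; a pose out of reach is approached as far as the arm can. A call with a gripper value outside its range is refused whole. The fingers move at their own pace and stop on an object; "newtons" is the grip in N (left out, the last holds). Time passes only in rows, so rows that repeat a pose let the fingers close. It gives the time, the measured TCP pose, the force and the opening at its end, in the units of the state.
- sensors.read_state(): the state, without advancing time (a new reading comes with each control period).
- eyes.snapshot(name): name is "scene" or "top" or "wrist"; returns the picture (400x640x3 uint8, blue, green, red); there is no depth.
- eyes.camera_info(name): a dict with "fx", "fy", "cx", "cy" (pixels), "k1" (the pictures are not rectified: a ray, as slopes to the right and down, at radius r is drawn at 1 + k1 r^2 times it, then the intrinsics apply), "pose" (4x4, takes a point from camera to world coordinates); the wrist camera has in their place "hand_eye" (4x4, takes a point from camera to tool coordinates, whose origin is the TCP and whose axes are the flange's). Camera axes: x right, y up, looking along -z (the intrinsics and any distortion apply to the point x, -y, -z); pixel columns grow to the right and rows downward; lengths in m; the calibration is good to about 2 mm. A picture is of the moment at which its call begins: read the wrist's pose just before it. camera_info takes no time and is no camera call.
- ticket.finish_job(): hands the job in, once; it reports no verdict.
The state is a dict: "t": time; "qpos": joint angles; "qd": joint speeds; "effort": joint torques, N m; "tcp_pos": TCP position; "orientation": TCP orientation; "ft_force": force on the tool from outside, world axes, zero at the start; "ft_torque": the same for the moment, N m; "grip_width": finger opening in m.
Only numpy, scipy, OpenCV 4.12 (cv2) and the standard library are available. Lean on these libraries where they do the work, as an engineer would, in place of code of your own. Each camera call takes 0.05 s, during which the arm holds its last target. There are 200 camera calls.

## Task

One of the four identical white keys on the reed-testing wind box has been left latched down. Starting at the end with the brass air pipe and going along the row, tap each of the four keys lightly with the fingertips to feel which one it is (too light to press a raised key right down or to release the latched one), and after all four taps press the latched key down to release it, so that all four keys stand up. Pick nothing up and leave the loose things on the bench where they lie.

Things in the scene. Friction and masses are not known exactly. Their poses are not given: they have to be found in the camera images.
- box: fixed wind box, dark wood with aluminium deck, 150 (x) by 240 (y) by 50 mm high; origin: centre of its underside, on the bench. Keys in a row at box x = -30 mm, y = +75, +25, -25, -75 mm. Brass air pipe (18 mm across, 35 long) out of its +y end, 25 mm up. Four cork slots, under 4.5 mm proud, at box x = +45 mm. Yaw within 0.35 rad of straight.
- key_a: fixed frame (3 mm high, look only) of one of the four identical keys; origin on the deck, 50 mm above the bench, under the middle of its cap; axes as the box's. The letters do not tell the order along the row, which changes from start to start.
- key_a_top (a point): middle of the top face of that key's white plastic cap, 38 (x) by 26 (y) mm, keys 50 mm apart; 16 mm above the deck when the key is up. Moves with the cap.
- key_a_cap (a joint): depth of that key in m: 0 up, about 0.0041 latched. Push-push: a raised key starts down at 1.2 N and needs 0.5 N more per mm; let go after reaching 7 mm (4.9 N), it latches. The latched key does not yield below about 3 N; pushed on to 7 mm (4.9 N; hard stop at 7.8 mm, so press with 6 to 10 N) and let go, it springs up and stays up.
- key_b: fixed frame (3 mm high, look only) of one of the four identical keys; origin on the deck, 50 mm above the bench, under the middle of its cap; axes as the box's. The letters do not tell the order along the row, which changes from start to start.
- key_b_top (a point): middle of the top face of that key's white plastic cap, 38 (x) by 26 (y) mm, keys 50 mm apart; 16 mm above the deck when the key is up. Moves with the cap.
- key_b_cap (a joint): depth of that key in m: 0 up, about 0.0041 latched. Push-push: a raised key starts down at 1.2 N and needs 0.5 N more per mm; let go after reaching 7 mm (4.9 N), it latches. The latched key does not yield below about 3 N; pushed on to 7 mm (4.9 N; hard stop at 7.8 mm, so press with 6 to 10 N) and let go, it springs up and stays up.
- key_c: fixed frame (3 mm high, look only) of one of the four identical keys; origin on the deck, 50 mm above the bench, under the middle of its cap; axes as the box's. The letters do not tell the order along the row, which changes from start to start.
- key_c_top (a point): middle of the top face of that key's white plastic cap, 38 (x) by 26 (y) mm, keys 50 mm apart; 16 mm above the deck when the key is up. Moves with the cap.
- key_c_cap (a joint): depth of that key in m: 0 up, about 0.0041 latched. Push-push: a raised key starts down at 1.2 N and needs 0.5 N more per mm; let go after reaching 7 mm (4.9 N), it latches. The latched key does not yield below about 3 N; pushed on to 7 mm (4.9 N; hard stop at 7.8 mm, so press with 6 to 10 N) and let go, it springs up and stays up.
- key_d: fixed frame (3 mm high, look only) of one of the four identical keys; origin on the deck, 50 mm above the bench, under the middle of its cap; axes as the box's. The letters do not tell the order along the row, which changes from start to start.
- key_d_top (a point): middle of the top face of that key's white plastic cap, 38 (x) by 26 (y) mm, keys 50 mm apart; 16 mm above the deck when the key is up. Moves with the cap.
- key_d_cap (a joint): depth of that key in m: 0 up, about 0.0041 latched. Push-push: a raised key starts down at 1.2 N and needs 0.5 N more per mm; let go after reaching 7 mm (4.9 N), it latches. The latched key does not yield below about 3 N; pushed on to 7 mm (4.9 N; hard stop at 7.8 mm, so press with 6 to 10 N) and let go, it springs up and stays up.
- comb: loose black plastic harmonica comb, 28 by 100 by 8 mm, in front of the box; bystander, origin at its underside (not to be moved).
- cover_plate: loose chrome cover plate, 30 by 100 by 12 mm, in front of the box; bystander, origin at its underside (not to be moved).
- scraper: loose steel reed scraper with a wooden handle, 157 mm long, 11 mm high, at the box's -y end; bystander, origin at its underside (not to be moved).
- screw_tin: loose open tin, 70 by 80 by 22 mm, cork-lined, with screws, behind the box; bystander, origin at its underside (not to be moved).
- oil_bottle: loose small amber bottle, 40 mm across, 85 mm high; bystander, origin at its underside (not to be moved).
- brush: loose hand brush lying down; bystander, origin at its underside (not to be moved).

How it is judged:
By the outcome, as a careful person would: the job done as asked, in the order asked, and still so for the second after the job is handed in, with the robot touching nothing.
It also fails if it takes over 53 s, if anything falls off the work surface, if the arm or the gripper's body presses on something with over 40 N, if the wrist force passes 120 N, or if a joint passes its speed limit or range.

## Working session

There is one attempt and no reset: what is moved stays moved. The work goes in short steps, Python scripts to look and compute and a tool call to move; the robot and the scene stay as the last step left them, time stands still between calls to the robot, and variables do not carry over. Pictures are saved under pics/ and viewed, about 8 in all and at most 12, crops included, and the job is handed in when it is done.

Besides the shell and the picture viewer there is one more tool, called after ">>>" as name(argument=value, ...), one argument or row to a line, values as JSON. apply_moves: Moves the arm, as the interface text tells. Its arguments: {"type":"object","properties":{"increments":{"type":"array","items":{"type":"array","items":{"type":"number"}}},"newtons":{"type":"number"}},"required":["increments"]}

```bash
mkdir -p pics; python3 - <<'E'
from station import sensors, eyes, ticket, r
import cv2
for n in ("top","scene"):
    cv2.imwrite(f"pics/{n}1.png",eyes.snapshot(n))
    print(n,eyes.camera_info(n))
print(eyes.camera_info("wrist"),r.grip_point_offset)
print(sensors.read_state())
E
```

```text
top {'fx': 452.0015824228527, 'fy': 452.0015824228527, 'cx': 313.13037469043684, 'cy': 198.32007976254164, 'k1': -0.021855190124350027, 'pose': array([[-0.0075696 ,  0.99569264, -0.092406  ,  0.45924696],
       [-0.99985465, -0.00612458,  0.01591131, -0.1055402 ],
       [ 0.01527683,  0.09251301,  0.99559428,  1.06638734],
       [ 0.        ,  0.        ,  0.        ,  1.        ]])}
scene {'fx': 429.86698065160806, 'fy': 429.86698065160806, 'cx': 322.90227556849203, 'cy': 200.78495261570907, 'k1': 0.021713838008873016, 'pose': array([[ 0.19495927, -0.78951007,  0.58194909,  1.1647768 ],
       [ 0.98074186,  0.14986053, -0.12524862, -0.22655329],
       [ 0.01167385,  0.59516021,  0.80352227,  0.87474717],
       [ 0.        ,  0.        ,  0.        ,  1.        ]])}
{'fx': 291.04837274476154, 'fy': 291.04837274476154, 'cx': 321.74366195763434, 'cy': 203.81422637757282, 'k1': -0.01987435661633531, 'hand_eye': array([[-1.10793067e-03,  9.59280999e-01,  2.82451300e-01,
         8.20542357e-02],
       [ 9.99999382e-01,  1.08867064e-03,  2.25132332e-04,
        -1.39007595e-04],
  
[... 169 characters left out ...]
 0.0188
{'t': 0.1, 'qpos': array([ 1.08800184e+00,  2.76487731e-01,  1.50597371e+00, -1.53031926e-05,
        1.36071234e+00, -1.20997760e-01]), 'qd': array([-1.55568982e-03, -5.51686555e-04, -2.80123657e-03, -7.26410559e-04,
        1.95200219e-03, -4.28542584e-05]), 'effort': array([ 2.00588591e-03, -4.05456769e+01, -2.37779742e+01,  7.02705095e-02,
        2.98741995e-02, -4.84086354e-05]), 'tcp_pos': array([0.20329817, 0.53732321, 0.20472944]), 'orientation': array([-2.27915627e-04,  1.79911720e-01,  9.83682443e-01, -7.57035183e-04]), 'ft_force': array([-0.62450819,  0.49026065,  0.21479778]), 'ft_torque': array([-0.05470309,  0.01484699,  0.00899667]), 'grip_width': 0.09415426685460786}
```

View pics/top1.png

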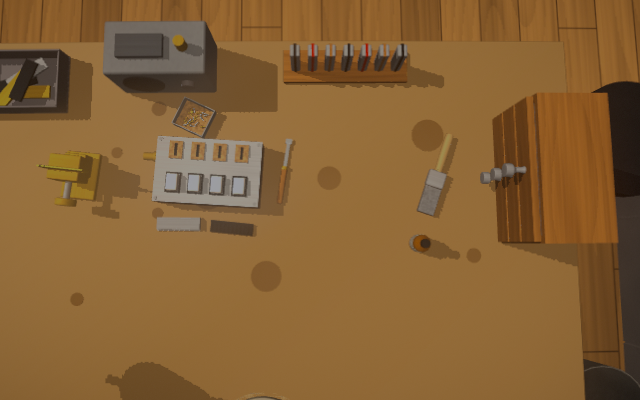

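View pics/scene1.png

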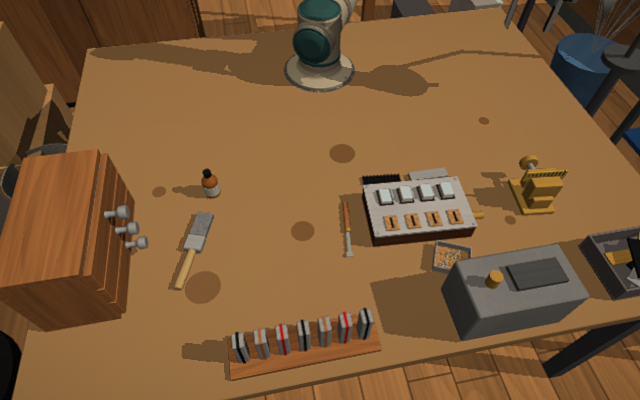

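The top picture shows the box at about (208,172). The pipe is at its left (+y) end at (149,156), the keys are at (172..239, 183) and the comb and plate are below the box. Next I'll enlarge a crop of it.

```bash
python3 - <<'E'
import cv2
a=cv2.imread("pics/top1.png")[130:215,140:270]
cv2.imwrite("pics/topc.png",cv2.resize(a,None,fx=6,fy=6,interpolation=cv2.INTER_CUBIC))
E
```

```text
(no output)
```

View pics/topc.png

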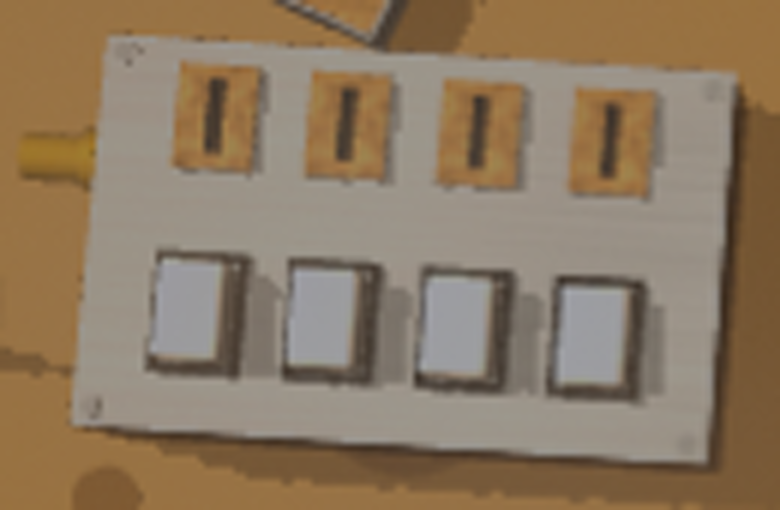

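```bash
cat > h.py <<'E'
import numpy as np, cv2
from station import sensors, eyes, ticket, r
from scipy.spatial.transform import Rotation as R
def ray(ci,px,T):
    K=np.array([[ci['fx'],0,ci['cx']],[0,ci['fy'],ci['cy']],[0,0,1]])
    u=cv2.undistortPoints(np.array(px,float).reshape(-1,1,2),K,np.array([ci['k1'],0,0,0,0.]))[:,0]
    return np.c_[u[:,0],-u[:,1],-np.ones(len(u))]@T[:3,:3].T, T[:3,3]
def onplane(ci,px,z,T=None):
    d,o=ray(ci,px,ci['pose'] if T is None else T)
    return o+d*((z-o[2])/d[:,2])[:,None]
def tool(st):
    T=np.eye(4); q=st['orientation']; T[:3,:3]=R.from_quat(np.r_[q[1:],q[0]]).as_matrix(); T[:3,3]=st['tcp_pos']; return T
def shift(p,yaw_deg=None):
    T=tool(sensors.read_state()); return (T[:3,:3].T@(np.array(p)-T[:3,3])*100).round(2)
E
python3 - <<'E'
from h import *
ci=eyes.camera_info("top")
f=lambda c:(np.array(c)+.5)/6-.5+[140,130]
c=onplane(ci,f([(108,37),(738,73),(711,465),(74,424)]),.05)
print(c.round(4)); print(np.linalg.norm(np.diff(c[[0,1,2,3,0]],axis=0),axis=1))
yx=(c[0]+c[3]-c[1]-c[2]); xx=c[0]+c[1]-c[2]-c[3]
print("yaw",np.arctan2(-yx[0],yx[1]),np.arctan2(xx[1],xx[0]))
yaw=np.arctan2(xx[1]-yx[0],xx[0]+yx[1]); o=c.mean(0); 
Rz=R.from_euler('z',yaw).as_matrix()
ks=np.array([o+Rz@[-.03,y,.016] for y in (.075,.025,-.025,-.075)]); print(yaw,o,"\n",ks.round(4))
k2=onplane(ci,f([(188,310),(322,316),(457,325),(591,335)]),.066); print(k2.round(4))
T=tool(sensors.read_state()); print(T.round(3))
E
```

```text
[[ 0.6992  0.2322  0.05  ]
 [ 0.684  -0.0074  0.05  ]
 [ 0.5345  0.0023  0.05  ]
 [ 0.5515  0.2413  0.05  ]]
[0.24010704 0.14975181 0.23958937 0.14803788]
yaw -0.06708897500990664 -0.06285031717927247
-0.06546549672150434 [0.61729322 0.11711308 0.05      ] 
 [[0.5923 0.1939 0.066 ]
 [0.589  0.144  0.066 ]
 [0.5857 0.0941 0.066 ]
 [0.5825 0.0442 0.066 ]]
[[0.5922 0.1946 0.066 ]
 [0.5896 0.1449 0.066 ]
 [0.586  0.0949 0.066 ]
 [0.582  0.0452 0.066 ]]
[[-0.935  0.354 -0.001  0.203]
 [ 0.354  0.935 -0.001  0.537]
 [ 0.    -0.002 -1.     0.205]
 [ 0.     0.     0.     1.   ]]
```

The pixels agree with the model: the deck measures 240 by 149 mm and the cap centres match the prediction to within 1 mm. Now I'll fly above the pipe-end key with the fingers shut.

>>> apply_moves(
  increments=[
    [0, 0, -8, -5, -2, 0, 1],
    [0, 0, -17, -10, -4, 0, 1],
    [0, 0, -17, -15.5, -6, 0, 1],
    [0, 0, -17, -21, -8, 0, 1],
    [0, 0, -17, -27, -10, 0, 1],
    [0, 0, -17, -32.5, -12, 0, 1],
    [0, 0, -17, -38, -14.3, 1, 1],
    [0, 0, -17, -43.5, -16.3, 3, 1],
    [0, 0, -17, -48.5, -18.4, 5, 1],
    [0, 0, -17, -48.5, -18.4, 7, 1],
  ],
  newtons=5,
)

```text
t: 1.35
tcp_pos: [0.5946, 0.1902, 0.1333]
orientation: [-0.0, 0.035, 0.999, -0.001]
ft_force: [-1.3, 1.0, 0.7]
grip_width: 0.0009
```

>>> apply_moves(
  increments=[
    [0, 0, 0, 0, 0, 0.5, 1],
    [0, 0, 0, 0, 0, 0.5, 1],
  ],
)

```text
t: 1.6
tcp_pos: [0.5942, 0.1902, 0.1279]
orientation: [-0.001, 0.035, 0.999, -0.001]
ft_force: [-0.8, -0.8, 0.8]
grip_width: 0.0004
```

```bash
python3 - <<'E'
from h import *
s=sensors.read_state(); T=tool(s); print(s['t'],T.round(4),s['ft_force'],s['grip_width'])
cv2.imwrite("pics/w1.png",eyes.snapshot("wrist"))
print([sensors.read_state()['ft_force'].round(2) for i in range(3)])
for k in [(.592,.194),(.5892,.1445),(.586,.0945),(.5822,.0446)]: print(shift([*k,.07]))
E
```

```text
1.6 [[-0.9976  0.0694 -0.0013  0.5942]
 [ 0.0694  0.9976 -0.0028  0.1902]
 [ 0.0011 -0.0029 -1.      0.1279]
 [ 0.      0.      0.      1.    ]] [-0.83382004 -0.83711613  0.79312736] 0.0003855257324520429
[array([ 0.16,  1.  , -0.01]), array([ 0.16,  1.  , -0.01]), array([ 0.16,  1.  , -0.01])]
[0.27 0.33 5.87]
[ 0.21 -4.62  5.88]
[ 0.18 -9.63  5.89]
[  0.22 -14.64   5.9 ]
```

View pics/w1.png

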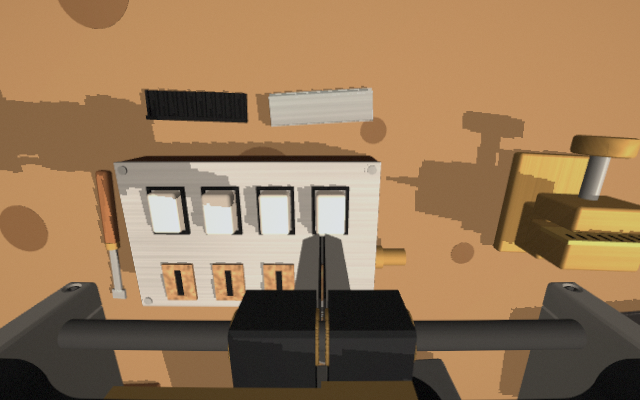

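The wrist picture shows the shut fingers behind the pipe-end key, whose cap is at (331,212). The other caps are at 275, 219 and 166, and the air column around the fingers is clear. The force noise is about 1 N, so I'll average readings over camera ticks.

>>> apply_moves(
  increments=[
    [0, 0, 0, 0.27, 0.33, 2.5, 1],
    [0, 0, 0, 0.27, 0.33, 4.5, 1],
    [0, 0, 0, 0.27, 0.33, 5.7, 1],
    [0, 0, 0, 0.27, 0.33, 5.8, 1],
    [0, 0, 0, 0.27, 0.33, 5.8, 1],
  ],
)

```text
t: 2.28
tcp_pos: [0.5926, 0.1943, 0.0716]
orientation: [0.001, 0.034, 0.999, -0.001]
ft_force: [-0.3, 0.0, 0.4]
grip_width: 0.0003
```

```bash
cat > feel.py <<'E'
import sys
from h import *
F=[];P=[]
for i in range(int(sys.argv[1])):
    eyes.snapshot("top"); s=sensors.read_state(); F.append(s['ft_force']); P.append(s['tcp_pos'])
F=np.array(F);print(s['t'],"F",F.mean(0).round(2),"sd",F.std(0).round(2),"P",np.mean(P,0).round(4))
print(np.array(P)[:,2].round(4))
E
python3 feel.py 8
```

```text
2.675 F [ 0.06  0.44 -0.09] sd [0.61 0.42 0.53] P [0.5925 0.194  0.0713]
[0.0717 0.0717 0.0716 0.0714 0.0713 0.0712 0.071  0.0709]
```

>>> apply_moves(
  increments=[
    [0, 0, 0, 0, 0, 0.3, 1],
    [0, 0, 0, 0, 0, 0.5, 1],
    [0, 0, 0, 0, 0, 0.6, 1],
    [0, 0, 0, 0, 0, 0.65, 1],
    [0, 0, 0, 0, 0, 0.7, 1],
  ],
)

```text
t: 3.3
tcp_pos: [0.5921, 0.1939, 0.064]
orientation: [0.0, 0.035, 0.999, -0.001]
ft_force: [-0.8, -0.2, 1.6]
grip_width: 0.0003
```

```bash
python3 feel.py 10
```

```text
3.8 F [-0.73 -0.42  2.01] sd [0.28 0.51 0.56] P [0.5921 0.1939 0.064 ]
[0.064  0.064  0.064  0.064  0.064  0.064  0.064  0.0639 0.0639 0.0639]
```

Key 1 gives 2.0 N about 2 mm below its raised top height, so it is raised. On to key 2.

>>> apply_moves(
  increments=[
    [0, 0, 0, 0, 0, -1.5, 1],
    [0, 0, 0, -0.06, -1, -1.5, 1],
    [0, 0, 0, -0.06, -4.5, -1.5, 1],
    [0, 0, 0, -0.06, -4.95, -1.2, 1],
    [0, 0, 0, -0.06, -4.95, -0.7, 1],
    [0, 0, 0, -0.06, -4.95, -0.6, 1],
    [0, 0, 0, -0.06, -4.95, -0.6, 1],
  ],
)

```text
t: 4.68
tcp_pos: [0.5892, 0.1451, 0.0698]
orientation: [0.0, 0.034, 0.999, -0.001]
ft_force: [-0.2, -1.0, 0.5]
grip_width: 0.0007
```

```bash
python3 feel.py 4
```

```text
4.875 F [ 0.43 -0.48 -0.57] sd [0.33 0.72 0.4 ] P [0.5893 0.145  0.07  ]
[0.0699 0.07   0.0701 0.0701]
```

>>> apply_moves(
  increments=[
    [0, 0, 0, 0, 0, 0.3, 1],
    [0, 0, 0, 0, 0, 0.5, 1],
    [0, 0, 0, 0, 0, 0.55, 1],
    [0, 0, 0, 0, 0, 0.6, 1],
    [0, 0, 0, 0, 0, 0.6, 1],
  ],
)

```text
t: 5.5
tcp_pos: [0.5895, 0.145, 0.0643]
orientation: [0.0, 0.034, 0.999, -0.001]
ft_force: [-1.2, 1.2, 1.5]
grip_width: 0.0001
```

```bash
python3 feel.py 10
```

```text
6.0 F [-0.05  1.25  2.05] sd [0.51 0.51 0.63] P [0.5894 0.145  0.0642]
[0.0643 0.0642 0.0642 0.0642 0.0642 0.0641 0.0642 0.0642 0.0641 0.0641]
```

Key 2 also gives 2 N, so it is raised. On to key 3.

>>> apply_moves(
  increments=[
    [0, 0, 0, 0, 0, -1.5, 1],
    [0, 0, 0, 0, -1, -1.5, 1],
    [0, 0, 0, 0, -4.5, -1.5, 1],
    [0, 0, 0, 0, -5.05, -1.2, 1],
    [0, 0, 0, 0, -5.05, -0.7, 1],
    [0, 0, 0, 0, -5.05, -0.6, 1],
    [0, 0, 0, 0, -5.05, -0.6, 1],
  ],
)

```text
t: 6.88
tcp_pos: [0.5858, 0.0953, 0.0699]
orientation: [0.0, 0.034, 0.999, -0.001]
ft_force: [-0.2, -0.0, 0.6]
grip_width: 0.0004
```

```bash
python3 feel.py 4
```

```text
7.075 F [-0.21  0.16  0.38] sd [0.42 0.56 0.52] P [0.586  0.0951 0.0702]
[0.0701 0.0702 0.0703 0.0703]
```

>>> apply_moves(
  increments=[
    [0, 0, 0, 0, 0, 0.3, 1],
    [0, 0, 0, 0, 0, 0.5, 1],
    [0, 0, 0, 0, 0, 0.55, 1],
    [0, 0, 0, 0, 0, 0.6, 1],
    [0, 0, 0, 0, 0, 0.6, 1],
  ],
)

```text
t: 7.7
tcp_pos: [0.5861, 0.0952, 0.0644]
orientation: [0.001, 0.034, 0.999, -0.001]
ft_force: [-0.8, 1.1, 0.8]
grip_width: 0.0006
```

```bash
python3 feel.py 10
```

```text
8.2 F [-0.1   1.43  1.72] sd [0.3  0.48 0.61] P [0.5861 0.0952 0.0644]
[0.0644 0.0645 0.0644 0.0644 0.0644 0.0644 0.0644 0.0644 0.0643 0.0643]
```

Key 3 gives 1.7 N, so it is raised. Key 4 should be the latched one, with its top near 0.062. I'll still tap it.

>>> apply_moves(
  increments=[
    [0, 0, 0, 0, 0, -1.5, 1],
    [0, 0, 0, 0.05, -1, -1.5, 1],
    [0, 0, 0, 0.05, -4.5, -1.5, 1],
    [0, 0, 0, 0.05, -5.05, -1.2, 1],
    [0, 0, 0, 0.05, -5.05, -0.7, 1],
    [0, 0, 0, 0.05, -5.05, -0.6, 1],
    [0, 0, 0, 0.05, -5.05, -0.6, 1],
  ],
)

```text
t: 9.07
tcp_pos: [0.582, 0.0455, 0.0702]
orientation: [0.0, 0.034, 0.999, -0.001]
ft_force: [-0.1, -0.3, 0.6]
grip_width: 0.0007
```

```bash
python3 feel.py 4
```

```text
9.275 F [0.09 0.   0.58] sd [0.92 0.78 0.29] P [0.5823 0.0453 0.0704]
[0.0703 0.0704 0.0705 0.0705]
```

>>> apply_moves(
  increments=[
    [0, 0, 0, 0, 0, 0.3, 1],
    [0, 0, 0, 0, 0, 0.5, 1],
    [0, 0, 0, 0, 0, 0.55, 1],
    [0, 0, 0, 0, 0, 0.6, 1],
    [0, 0, 0, 0, 0, 0.6, 1],
  ],
)

```text
t: 9.9
tcp_pos: [0.5823, 0.0451, 0.0645]
orientation: [0.001, 0.034, 0.999, -0.001]
ft_force: [-0.1, 1.0, 1.2]
grip_width: 0.0003
```

```bash
python3 feel.py 10
```

```text
10.4 F [0.06 0.21 0.04] sd [0.4  0.46 0.38] P [0.5823 0.0452 0.0645]
[0.0645 0.0645 0.0646 0.0646 0.0646 0.0645 0.0646 0.0645 0.0645 0.0645]
```

There is no force at 0.0645, so key 4 is the latched one. I'll go down in small steps to complete its light tap.

>>> apply_moves(
  increments=[
    [0, 0, 0, 0, 0, 0.1, 1],
    [0, 0, 0, 0, 0, 0.2, 1],
    [0, 0, 0, 0, 0, 0.24, 1],
    [0, 0, 0, 0, 0, 0.25, 1],
  ],
)

```text
t: 10.9
tcp_pos: [0.5823, 0.0452, 0.0622]
orientation: [0.001, 0.034, 0.999, -0.001]
ft_force: [-0.5, 0.1, 1.5]
grip_width: 0.0006
```

```bash
python3 feel.py 6
```

```text
11.2 F [-0.76 -0.24  2.81] sd [0.47 0.4  0.58] P [0.5823 0.0452 0.0622]
[0.0622 0.0622 0.0622 0.0622 0.0622 0.0622]
```

Contact on key 4 is at 0.0622 (4 mm low) with 2.8 N and no yield, so it is tapped and latched. I'll lift off clear, then press.

>>> apply_moves(
  increments=[
    [0, 0, 0, 0, 0, -0.8, 1],
    [0, 0, 0, 0, 0, -0.8, 1],
    [0, 0, 0, 0, 0, -0.8, 1],
  ],
)

```text
t: 11.58
tcp_pos: [0.5824, 0.0452, 0.0702]
orientation: [0.001, 0.034, 0.999, -0.001]
ft_force: [-0.2, 0.3, -0.5]
grip_width: 0.0006
```

```bash
python3 feel.py 4
```

```text
11.775 F [-0.27  0.39  0.21] sd [0.34 0.19 0.34] P [0.5822 0.0452 0.07  ]
[0.0701 0.07   0.07   0.07  ]
```

>>> apply_moves(
  increments=[
    [0, 0, 0, 0, 0, 0.5, 1],
    [0, 0, 0, 0, 0, 0.8, 1],
    [0, 0, 0, 0, 0, 1.0, 1],
    [0, 0, 0, 0, 0, 1.1, 1],
    [0, 0, 0, 0, 0, 1.15, 1],
    [0, 0, 0, 0, 0, 1.15, 1],
  ],
)

```text
t: 12.52
tcp_pos: [0.5819, 0.0452, 0.0593]
orientation: [0.0, 0.034, 0.999, -0.001]
ft_force: [-2.5, -0.7, 7.4]
grip_width: 0.0005
```

```bash
python3 feel.py 5
```

```text
12.775 F [-2.13  0.32  7.15] sd [0.49 0.43 0.57] P [0.5819 0.0452 0.0593]
[0.0593 0.0593 0.0593 0.0593 0.0593]
```

The force is 7.15 N, inside the 6 to 10 N band. I'll add a hair more to be sure, then release and lift away.

>>> apply_moves(
  increments=[
    [0, 0, 0, 0, 0, 0.08, 1],
    [0, 0, 0, 0, 0, 0.09, 1],
  ],
)

```text
t: 13.02
tcp_pos: [0.5819, 0.0452, 0.0593]
orientation: [0.001, 0.034, 0.999, -0.001]
ft_force: [-1.1, -0.6, 7.0]
grip_width: 0.0003
```

>>> apply_moves(
  increments=[
    [0, 0, 0, 0, 0, -0.4, 1],
    [0, 0, 0, 0, 0, -1.2, 1],
    [0, 0, 0, 0, 0, -1.2, 1],
    [0, 0, 0, 0, 0, -1.2, 1],
  ],
)

```text
t: 13.52
tcp_pos: [0.5817, 0.0452, 0.0711]
orientation: [0.001, 0.034, 0.999, -0.001]
ft_force: [-0.1, -0.7, -0.5]
grip_width: 0.0004
```

```bash
python3 feel.py 3; python3 - <<'E'
from h import *
a=eyes.snapshot("top")[130:215,140:270]
b=cv2.imread("pics/top1.png")[130:215,140:270]
s=eyes.snapshot("scene")[160:260,340:500]
cv2.imwrite("pics/s2.png",cv2.resize(s,None,fx=5,fy=5,interpolation=cv2.INTER_CUBIC))
E
```

```text
13.675 F [-0.1  -0.01 -0.  ] sd [0.15 0.22 0.47] P [0.5816 0.0452 0.071 ]
[0.071 0.071 0.071]
```

View pics/s2.png

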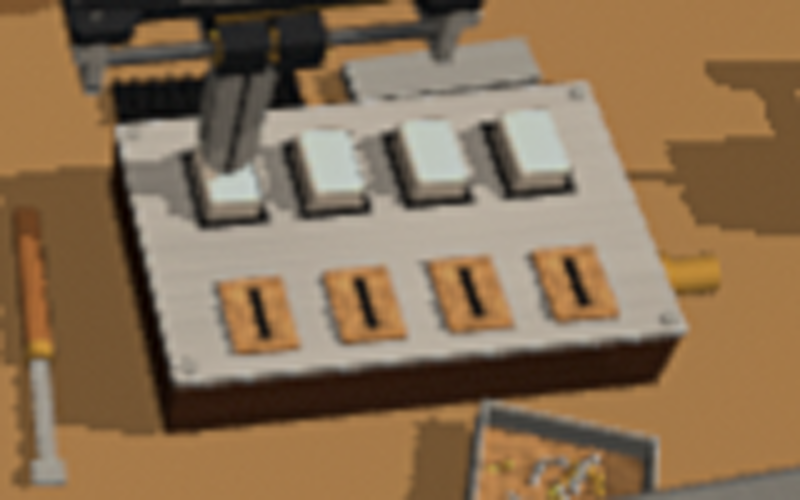

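The scene crop shows the finger over the last key (230,185), so I can't read its height. I'll retreat upward to clear the view and compare it with the start picture.

>>> apply_moves(
  increments=[
    [0, 0, 0, 0, 0, -3, 1],
    [0, 0, 0, 2, 0, -7, 1],
    [0, 0, 0, 6, 0, -9, 1],
    [0, 0, 0, 11, 0, -9, 1],
    [0, 0, 0, 15, 0, -9, 1],
    [0, 0, 0, 15, 0, -9, 1],
  ],
)

```text
t: 14.52
tcp_pos: [0.4288, 0.0558, 0.161]
orientation: [-0.0, 0.033, 0.999, -0.001]
ft_force: [1.1, 0.6, 0.7]
grip_width: 0.0005
```

```bash
python3 - <<'E'
from h import *
s=eyes.snapshot("scene"); b=cv2.imread("pics/scene1.png")
s0=sensors.read_state(); w=eyes.snapshot("wrist"); cv2.imwrite("pics/w3f.png",w)
f=lambda i:cv2.resize(i[175:215,365:465],None,fx=7,fy=7,interpolation=cv2.INTER_CUBIC)
cv2.imwrite("pics/cmp.png",np.vstack([f(b),f(s)]))
print(s0['tcp_pos'])
E
```

```text
[0.43145496 0.05552203 0.16124299]
```

View pics/cmp.png

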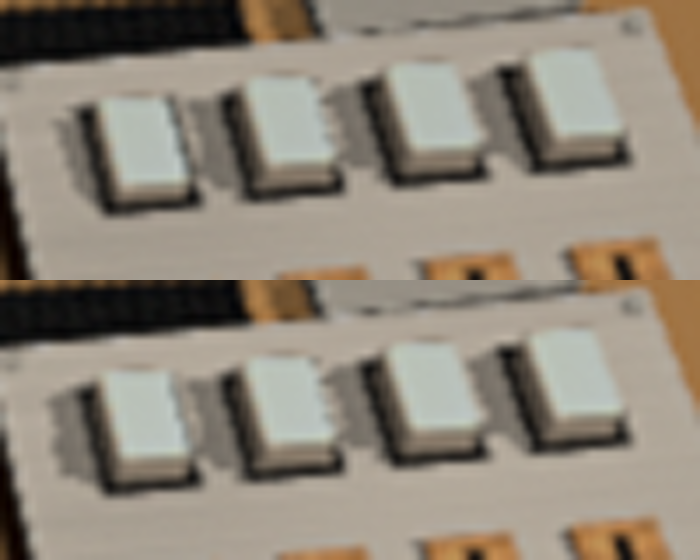

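Top row is before, bottom row is after. The last key's cap has risen: its top edge went from row 97 to about 90, and its side face is now as tall as the others. The other three caps, the comb and the plate haven't moved.

```bash
python3 -c "
from station import ticket
print(ticket.finish_job())"
```

```text
the job is handed in; nothing more can be done
None
```

The latched key was the fourth one from the brass pipe, and pressing it released it. All four keys now stand up in the before/after pictures, and the job is handed in.

- **Taps:** I tapped the keys in order from the pipe end. The first three gave about 2.0, 2.05 and 1.7 N when pressed about 2 mm below their raised top height, so they were up. The fourth gave nothing there and only met the fingers about 4 mm low. It didn't yield at about 2.8 N, which was close to its 3 N limit.
- **Release:** I lifted clear, pressed the fourth key with about 7 N, and let go.
- **Last checks:** The fourth cap rose to match the others, and the other three caps are unchanged. The comb and cover plate, as far as they show in that crop, had not moved; I did not check the other loose things separately. The arm finished clear of everything at about 14.6 s.
- **Disagreement:** The press stopped about 1 mm above where the hard stop should be (TCP 59.3 mm, against 58.2 mm expected). The force was in the 6 to 10 N range and the key did spring up.

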